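Latch the green shoe-care case

TASK

The green shoe-care case is packed and ready to go back on the shelf: swing its brass hasp all the way over, so that it lies down flat over the catch on the case. Leave the steel hasp on the pale wooden case standing open just as it is, since that case is still being filled, and let go when you are done.

Things in the scene. Friction and masses are not known exactly. Their poses are not given: they have to be found in the camera images.
- green_case: The case to latch: green wooden box with brass fittings, 200 mm deep (x), 180 wide (y), 100 high, standing fast, lid already shut (it does not open). Origin: centre of the underside; the front faces its -x. The hasp's hinge line lies on the lid, parallel to the case's y, at x = +20 mm, y = 0, 104 mm above the bench, so a closed hasp points to -x.
- green_hasp (a joint): Angle of the green case's brass hasp: 0 flat forward over the catch, 1.57 upright, more = leaning back to the case's +x; starts 1.7 to 2.1, stop 2.3. Strip 30 mm wide, 4 thick, 112 long from the hinge line, 8 mm bead at its end; slot 14 mm wide, 36 to 68 mm from the hinge line; solid tongue beyond. Stays at any angle; 1 N at its end moves it. Closed, its top is 106 mm above the bench.
- green_catch (a point): The catch: a small brass staple on the fixed front part of the green case's top. This point is the middle of its foot, at x = -32 mm, y = 0 of the case, 100 mm above the bench. It is 24 mm long along the case's x, 6 mm thick, and its top is 17 mm above the point; it passes through the hasp's slot. Axes as the case's.
- ash_hasp_tip (a point): Free end of the steel hasp on the other case, 110 mm from its hinge line; to be left alone. That case has the same shape and size but is pale bare wood with steel fittings; its hasp also stands open at 1.7 to 2.1 rad. Axes: x lies along the strip towards its hinge, y along its hinge line, z is the strip's normal.

How it is judged:
By the outcome, as a careful person would: the job done as asked, in the order asked, and still so for the second after the job is handed in, with the robot touching nothing.
It also fails if it takes over 32 s, if anything falls off the work surface, if the arm or the gripper's body presses on something with over 40 N, if the wrist force passes 120 N, or if a joint passes its speed limit or range.

ROBOT

A 6-joint arm with a two-finger parallel gripper is mounted at the origin on the work surface. World frame = base frame: x ahead of the robot, y to its left, z up, the work surface at z = 0. Lengths are in m, angles in rad, forces in N, time in s.
With the tool pointing down it reaches from about 0.375 to 0.9 m from the base axis. Payload 3.1 kg.
Tool frame: the origin (TCP) lies between the finger pads; the fingertips stand 22 mm ahead of it and the grasp point (between the pads) lies 3 mm ahead of it; z points along the fingers, y is the line along which they close (so a half turn about z gives the same grasp; the last joint's range is limited). The gripper opens to 87 mm and grips with 3 to 60 N. Pads are 19 mm wide; open, the fingers measure 117 mm over their backs; the gripper's body (75 mm by 190 mm) begins 51 mm behind the grasp point.
Start: joints at [0.923, 0.527, 1.433, -0, 1.181, -0.178], TCP at [0.282, 0.558, 0.245] pointing down, gripper open.
Joint ranges: [-3.08, 3.08], [-0.75, 2.2], [0.22, 2.44], [-1.43, 4.57], [0, 2.65], [-2.85, 2.85]. Speed limits (rad/s): [2.79, 2.79, 3.14, 3.14, 3.14, 3.14].

INTERFACE

Orientations are given as a unit quaternion [x, y, z, w].
In Python, from rig import get_obs, camera, get_calibration, hand_in, cut_out gives the robot as it stands.
- The arm moves only by the shell command python3 -m inch 'ROWS' [OPENING] [FORCE]. ROWS is JSON, one flat list of numbers, 6 for each row, row after row: the shift along the tool's x, y, z scaled (see below), then the turn, a rotation vector about the tool's x, y, z scaled (see below). A call has 1 to 20 rows; each row is the pose to reach, as a shift and turn from the pose commanded when the call began, along the tool's axes at that moment; what a row does not reach only later rows make up. The controller multiplies each number of a shift by 0.08 m and each number of a turn by 90 degrees. A row lasts 1/12 s, in which the tool goes at most 41.7 mm and 7.16 degrees, less where a joint would pass 70% of its speed; a pose out of reach is approached as far as the arm can. A call with a number of a shift or a turn outside -1 to 1 is refused whole. A call with a gripper value outside its range is refused whole. OPENING is the finger opening in mm, from 0 to 87, set as the call begins (- or left out, the last holds). The fingers move at their own pace and stop on an object; FORCE is the grip in N (left out, the last holds). Time passes only in rows, so rows that repeat a pose let the fingers close. It gives the time, the measured TCP pose, the force, the opening and the grip force at its end, in the units of the state.
- get_obs(): the state, without advancing time (a new reading comes with each control period).
- camera(name): name is "side" or "top" or "wrist"; returns the picture (420x560x3 uint8, red, green, blue); there is no depth.
- get_calibration(name): a dict with "vertical_fov" (degrees; the focal length in pixels is half the picture's height over the tangent of half this angle, whatever the lens; pixels are square), "cx", "cy" (the principal point, pixels), "T" (4x4, takes a point from camera to world coordinates). Camera axes: x right, y down, z forward; pixel columns grow to the right and rows downward; lengths in m; the calibration is good to about 2 mm. A picture is of the moment at which its call begins: read the wrist's pose just before it. get_calibration takes no time and is no camera call; for the wrist camera it gives the pose at the moment of the call.
- hand_in(): hands the job in; it is judged then, once.
Trained networks look in the newest picture that a camera, given by its name, has taken for a name from the list of things; names that differ only in an ending like _2 or _b are one class to them, and where a whole thing is asked for, a point or a joint stands for the part that bears it (a point fixed in the world has none). Each returns a list of dicts, best first, with "conf" (0 to 1); they miss things now and then, are a little off and sometimes report something else, mostly with a low value. They report only what shows in the picture. A call takes as long as a camera call.
- cut_out(camera, thing): "region" (420x560 bool, what is visible of it) and "bbox" ([left, top, right, bottom] in pixels, round what is visible of it).
The state is a dict: "time": time; "q": joint angles; "joint_velocities": joint speeds; "joint_torque": joint torques, N m; "position": TCP position; "tool_rot": TCP orientation; "ft_force": force on the tool from outside, world axes, zero at the start; "moment": the same for the moment, N m; "grip_width": finger opening in m; "grip_force": force on a finger pad.
Only numpy, scipy, OpenCV 4.12 (cv2) and the standard library are available. Lean on these libraries where they do the work, as an engineer would, in place of code of your own. Each camera call takes 0.05 s, during which the arm holds its last target. There are 200 camera calls.

## Working session

There is one attempt and no reset: what is moved stays moved. The work goes in short steps, Python scripts to look and compute and a shell command to move; the robot and the scene stay as the last step left them, time stands still between calls to the robot, and variables do not carry over. Pictures are saved under pics/ and viewed, at most 10 in all, crops included, and the job is handed in when it is done.

```bash
mkdir -p pics
python3 - <<'E'
from rig import *
import cv2,numpy as np
o=get_obs();print(o['time'],o['position'],o['tool_rot'])
ims=[]
for c in("side","top"):
    im=camera(c);k=get_calibration(c);print(c,k['vertical_fov'],k['cx'],k['cy'],np.round(k['T'],3).tolist())
    cv2.imwrite(f'pics/{c}0.png',im[...,::-1])
    for t in("green_case","green_hasp","green_catch","ash_hasp_tip"):
        for d in cut_out(c,t)[:2]: print(c,t,round(d['conf'],2),d['bbox'])
E
```

```text
0.0 [0.28192813 0.55701802 0.24359311] [ 2.32239351e-01  9.72658062e-01 -9.98868983e-04 -4.25720730e-04]
side 44.005463307919776 286.98990470520573 214.69670700678972 [[0.986, -0.087, 0.139, 0.368], [-0.164, -0.602, 0.782, -0.737], [0.016, -0.794, -0.608, 0.647], [0.0, 0.0, 0.0, 1.0]]
side green_case 0.58 [256.3, 220.4, 403.8, 379.9]
side green_catch 0.73 [255.9, 218.4, 409.4, 379.8]
side ash_hasp_tip 0.63 [318.3, 96.2, 341.8, 146.3]
top 44.41664569443468 279.294034322703 214.67856770941904 [[-0.008, -0.99, 0.141, 0.361], [-1.0, 0.009, 0.005, -0.019], [-0.006, -0.141, -0.99, 1.096], [0.0, 0.0, 0.0, 1.0]]
top green_case 0.9 [322.4, 151.2, 424.4, 264.0]
top green_hasp 0.73 [376.7, 165.7, 401.4, 195.9]
top green_catch 0.73 [322.5, 149.4, 427.7, 262.0]
top ash_hasp_tip 0.88 [162.9, 132.6, 185.1, 165.1]
```

View pics/side0.png

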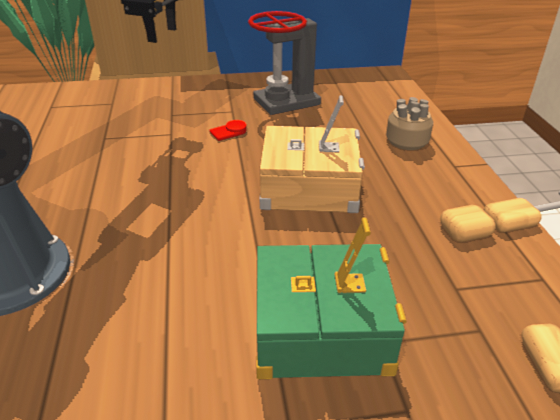

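View pics/top0.png

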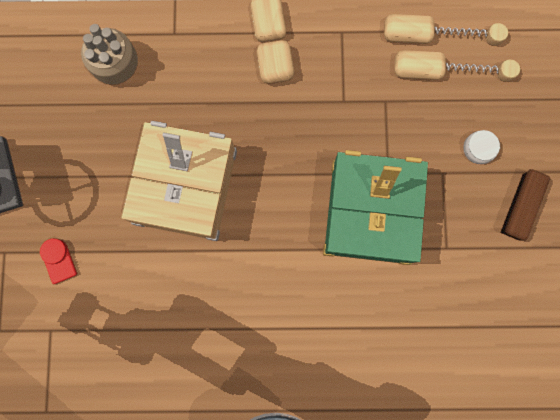

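The side view shows the green case with its lid corners at about (257,248), (383,246), (393,325) and (258,332), the catch at (303,284) and the hasp tip at (365,223). The top view shows the green catch at (377,222), the hinge plate at (382,187) and the tip near (391,168). The pale case is on the left and well clear.

```bash
cat > h.py <<'E'
from rig import *
import numpy as np
from scipy.optimize import least_squares
from scipy.spatial.transform import Rotation as R
def proj(k,P):
    T=k['T'];f=210/np.tan(np.radians(k['vertical_fov'])/2)
    p=(np.asarray(P)-T[:3,3])@T[:3,:3]
    return np.array([k['cx'],k['cy']])+f*p[:,:2]/p[:,2:]
def world(p,pts):
    c,s=np.cos(p[2]),np.sin(p[2])
    return np.array([[p[0]+c*a-s*b,p[1]+s*a+c*b,z] for a,b,z in pts])
def tip(a,r=.112,y=0): return (.02-r*np.cos(a),y,.104+r*np.sin(a))
E
python3 - <<'E'
from h import *
S=get_calibration('side');T=get_calibration('top')
L=[(-.1,.09,.1),(.1,.09,.1),(.1,-.09,.1),(-.1,-.09,.1)]
so=[(257,248),(383,246),(393,325),(258,332),(303,284),(365,223)]
to=[(428,161),(377,222),(391,168)]
def res(p):
    a=proj(S,world(p,L+[(-.032,0,.108),tip(p[3])]))-so
    b=proj(T,world(p,[L[2],(-.032,0,.108),tip(p[3])]))-to
    return np.r_[a.ravel(),b.ravel()]
r=least_squares(res,[.45,-.2,0,1.9],loss='soft_l1');print(r.x,np.round(r.fun.reshape(-1,2),1).tolist())
p=r.x
print(world(p,[tip(p[3]),(.02,0,.104),(-.032,0,.1),tip(0)]).round(3))
print([np.round(proj(T,world(p,L)),0).tolist()])
E
```

```text
[ 0.52039258 -0.20652832 -0.13086475  1.8224994 ] [[0.2, -3.5], [-2.4, -2.7], [11.2, 5.3], [-2.4, 0.7], [-0.2, -4.0], [-0.5, 0.7], [-0.3, -0.5], [-0.2, -1.9], [1.0, -0.5]]
[[ 0.568 -0.213  0.212]
 [ 0.54  -0.209  0.104]
 [ 0.489 -0.202  0.1  ]
 [ 0.429 -0.195  0.104]]
[[[326.0, 250.0], [337.0, 150.0], [428.0, 161.0], [419.0, 261.0]]]
```

Run:
```python
import cv2
a=cv2.imread('pics/top0.png')[140:275,310:440];cv2.imwrite('pics/c1.png',cv2.resize(a,(576,600),interpolation=2))
```

```text
(no output)
```

View pics/c1.png

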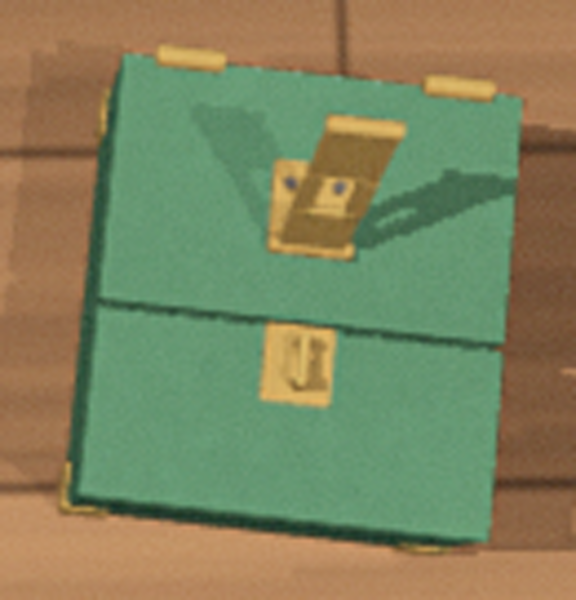

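The zoomed crop gives the lid corners clearly in the top view, at (328,252), (338,152), (428,162) and (421,262). The tip bead is at (392.6,169) and the hinge edge at (380,196). I'm refitting with these.

Run:
```python
from h import *
S=get_calibration('side');T=get_calibration('top')
L=[(-.1,.09,.1),(.1,.09,.1),(.1,-.09,.1),(-.1,-.09,.1)]
so=[(257,248),(258,332),(303,284),(365,223)]
to=[(327.6,252.2),(337.8,152.4),(427.8,162.1),(420.6,261.9),(377.3,222.4),(392.6,168.9)]
def res(p):
    a=proj(S,world(p,[L[0],L[3],(-.032,0,.108),tip(p[3])]))-so
    b=proj(T,world(p,L+[(-.032,0,.102),tip(p[3])]))-to
    return np.r_[a.ravel(),b.ravel()]
r=least_squares(res,[.45,-.2,0,1.9],loss='soft_l1');p=r.x;print(p.tolist(),np.round(r.fun.reshape(-1,2),1).tolist())
print(world(p,[tip(p[3]),(.02,0,.104),(-.032,0,.1),tip(0)]).round(3))
np.save('p.npy',p)
M=R.from_quat(get_obs()['tool_rot']).as_matrix();print(M.round(3))
```

```text
[0.5187839122216528, -0.20825711263575034, -0.11727410855447734, 1.8292021934445468] [[-1.5, -2.1], [-2.6, 2.7], [-1.1, -2.8], [-0.9, 1.4], [0.2, -1.1], [-0.3, -1.2], [0.2, -1.5], [0.3, -0.6], [0.1, -1.1], [0.0, -0.9]]
[[ 0.567 -0.214  0.212]
 [ 0.539 -0.211  0.104]
 [ 0.487 -0.205  0.1  ]
 [ 0.427 -0.197  0.104]]
[[-0.892  0.452 -0.   ]
 [ 0.452  0.892 -0.   ]
 [ 0.    -0.    -1.   ]]
```

The case pose is consistent: yaw is −0.117, tip z is 0.212 and the hasp is at about 1.83 rad. I'll close the fingers, rise, align tool x with the case's −x, then travel high over to behind the hasp.

```bash
python3 -m inch '[0,0,-0.5,0,0,0, 0,0,-1,0,0,-0.075, 0,0,-1,0,0,-0.15, 0,0,-1,0,0,-0.224, 0,0,-1,0,0,-0.224]' 0 5
python3 -m inch '[0,0,-0.5,0,0,0, 0,0,-0.95,0,0,0, 0,0,-0.95,0,0,0]'
python3 -m inch '[-0.2,-0.35,0,0,0,0, -0.4,-0.7,0,0,0,0, -0.6,-1,0,0,0,0, -0.6,-1,0,0,0,0]'
python3 -m inch '[-0.2,-0.35,0,0,0,0, -0.4,-0.7,0,0,0,0, -0.6,-1,0,0,0,0, -0.6,-1,0,0,0,0]'
python3 -c "
from h import *
o=get_obs();print(R.from_quat(o['tool_rot']).as_matrix().round(3))"
```

```text
time: 0.92
position: [0.2825, 0.5577, 0.3257]
tool_rot: [0.057, 0.998, 0.001, 0.001]
ft_force: [0.5, -0.8, -0.4]
grip_width: 0.0613
grip_force: 0.0
time: 1.17
position: [0.2841, 0.5601, 0.4082]
tool_rot: [0.06, 0.998, 0.006, 0.004]
ft_force: [0.5, 1.4, 1.5]
grip_width: 0.0415
grip_force: 0.0
time: 1.5
position: [0.3222, 0.4686, 0.4001]
tool_rot: [0.062, 0.998, -0.002, 0.0]
ft_force: [-0.6, -0.1, 0.2]
grip_width: 0.015
grip_force: 0.0
time: 1.83
position: [0.3606, 0.3841, 0.4001]
tool_rot: [0.062, 0.998, -0.001, 0.0]
ft_force: [0.7, -0.5, -0.9]
grip_width: 0.0006
grip_force: 0.0
[[-0.992  0.123  0.   ]
 [ 0.123  0.992 -0.003]
 [-0.001 -0.003 -1.   ]]
```

```bash
python3 -m inch '[-0.2,-0.35,0,0,0,0, -0.4,-0.7,0,0,0,0, -0.6,-1,0,0,0,0, -0.6,-1,0,0,0,0]' >/dev/null
python3 -m inch '[-0.2,-0.35,0,0,0,0, -0.4,-0.7,0,0,0,0, -0.6,-1,0,0,0,0, -0.6,-1,0,0,0,0]' >/dev/null
python3 -m inch '[-0.2,-0.35,0,0,0,0, -0.4,-0.7,0,0,0,0, -0.6,-1,0,0,0,0, -0.6,-1,0,0,0,0]' >/dev/null
python3 -m inch '[-0.2,-0.35,0,0,0,0, -0.4,-0.7,0,0,0,0, -0.6,-1,0,0,0,0, -0.6,-1,0,0,0,0]'
python3 -m inch '[-0.2,-0.35,0,0,0,0, -0.4,-0.7,0,0,0,0, -0.6,-1,0,0,0,0, -0.6,-1,0,0,0,0]' >/dev/null
python3 -m inch '[-0.2,-0.35,0,0,0,0, -0.4,-0.7,0,0,0,0, -0.6,-1,0,0,0,0, -0.6,-1,0,0,0,0]' >/dev/null
python3 -m inch '[-0.2,-0.35,0,0,0,0, -0.4,-0.7,0,0,0,0, -0.6,-1,0,0,0,0, -0.6,-1,0,0,0,0]'
cat >> h.py <<'E'
def tipcase():
    p=np.load('p.npy');o=get_obs();M=R.from_quat(o['tool_rot']).as_matrix()
    t=o['position']+M[:,2]*.022;c,s=np.cos(p[2]),np.sin(p[2]);d=t-[p[0],p[1],0]
    print('t',o['time'],'tip in case mm',np.round(1000*np.array([c*d[0]+s*d[1],-s*d[0]+c*d[1],d[2]]),1),'F',np.round(o['ft_force'],1),'yaw err',round(float(np.arctan2(M[1,1],M[0,1])-np.pi/2-p[2]),3))
E
python3 -c "
from h import *
tipcase()"
```

```text
time: 3.17
position: [0.5149, 0.0451, 0.4001]
tool_rot: [0.061, 0.998, -0.001, 0.001]
ft_force: [0.5, -0.0, -0.6]
grip_width: 0.0004
grip_force: 0.0
time: 4.17
position: [0.6296, -0.2101, 0.3991]
tool_rot: [0.06, 0.998, -0.001, 0.0]
ft_force: [0.1, -0.2, -0.2]
grip_width: 0.0007
grip_force: 0.0
t 4.1667 tip in case mm [110.3  11.1 377.1] F [ 0.1 -0.2 -0.2] yaw err -0.003
```

```bash
python3 -m inch '[0,-0.14,0.5,0,0,0, 0,-0.14,1,0,0,0, 0,-0.14,1,0,0,0]' >/dev/null
python3 -m inch '[0,0,0.5,0,0,0, 0,0,1,0,0,0, 0,0,1,0,0,0]' >/dev/null
python3 -m inch '[0,0,0.2,0,0,0, 0,0,0.4,0,0,0, 0,0,0.4,0,0,0]' >/dev/null
python3 - <<'E'
from h import *
import cv2
tipcase()
a=camera('side')[110:350,200:520,::-1];b=camera('top')[100:280,280:520,::-1]
cv2.imwrite('pics/b1.png',np.hstack([cv2.resize(a,(400,300)),cv2.resize(b,(400,300))]))
E
```

```text
t 4.9167 tip in case mm [107.3   3.8 186.5] F [-0.7 -0.2  0.2] yaw err 0.001
```

View pics/b1.png

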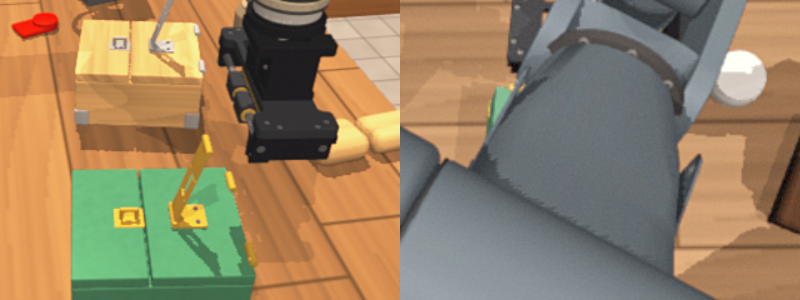

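The side crop shows the gripper body at about (290,130), clear behind the open hasp whose tip is at (207,140). The fingers are hidden behind the body, as expected. Next is the push, with the fingertip following the hasp's arc.

```bash
python3 -m inch '[0.2,-0.05,0,0,0,0, 0.4,-0.05,0,0,0,0, 0.55,-0.05,0,0,0,0, 0.65,-0.05,0,0,0,0, 0.75,-0.05,0,0,0,0, 0.85,-0.05,0,0,0,0, 0.95,-0.05,0,0,0,0, 1,-0.05,0,0,0,0, 1,-0.05,0,0,0,0]' >/dev/null
python3 -c "
from h import *
tipcase()"
python3 -m inch '[0.1,0,0,0,0,0, 0.2,0,0,0,0,0, 0.31,0,0.01,0,0,0, 0.4,0,0.04,0,0,0, 0.5,0,0.08,0,0,0, 0.58,0,0.12,0,0,0, 0.66,0,0.17,0,0,0, 0.74,0,0.23,0,0,0, 0.82,0,0.29,0,0,0, 0.9,0,0.38,0,0,0, 0.98,0,0.47,0,0,0, 0.98,0,0.47,0,0,0]' >/dev/null
python3 - <<'E'
from h import *
import cv2
tipcase()
a=camera('side')[110:350,200:520,::-1];b=camera('wrist')[...,::-1]
cv2.imwrite('pics/b2.png',np.hstack([cv2.resize(a,(400,300)),cv2.resize(b,(400,300))]))
E
```

```text
t 5.7667 tip in case mm [ 26.7  -2.  186.6] F [-0.   0.2 -0.7] yaw err -0.0
t 6.7667 tip in case mm [-53.4  -1.2 147.3] F [-0.2 -0.1 -0.7] yaw err -0.0
```

View pics/b2.png

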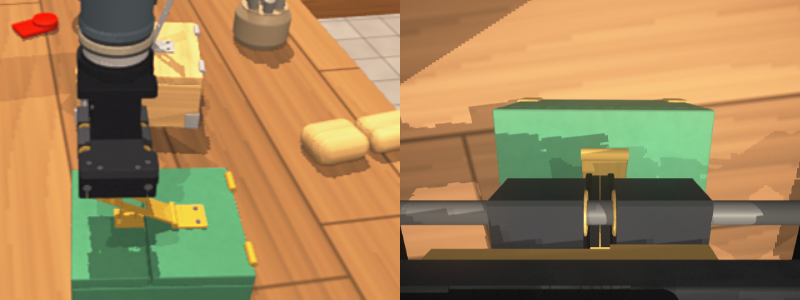

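The side crop shows the hasp folded forward to about 25–30° under the fingertips, heading for the catch. The wrist view shows the fingers centred on the strip. Next I press it down.

```bash
python3 -m inch '[0.06,0,0.12,0,0,0, 0.11,0,0.24,0,0,0, 0.15,0,0.34,0,0,0, 0.18,0,0.42,0,0,0, 0.19,0,0.48,0,0,0, 0.19,0,0.51,0,0,0, 0.19,0,0.52,0,0,0, 0.19,0,0.52,0,0,0]'
python3 -c "
from h import *
tipcase()"
```

```text
time: 7.53
position: [0.4535, -0.2029, 0.1293]
tool_rot: [0.058, 0.998, -0.0, 0.0]
ft_force: [-0.0, -0.1, 0.1]
grip_width: 0.0005
grip_force: 0.0
t 7.5333 tip in case mm [-65.5  -2.3 107.3] F [-0.  -0.1  0.1] yaw err 0.0
```

Contact with the case should come in the next 1–3 mm, so I'm lowering in small steps and watching the force.

```bash
python3 -m inch '[0,0,0.01,0,0,0, 0,0,0.02,0,0,0, 0,0,0.02,0,0,0]'|grep -E 'ft|pos'
python3 -m inch '[0,0,0.01,0,0,0, 0,0,0.015,0,0,0, 0,0,0.015,0,0,0]'|grep -E 'ft|pos'
```

```text
position: [0.4537, -0.203, 0.1284]
ft_force: [0.0, 1.2, 2.8]
position: [0.4537, -0.2031, 0.1282]
ft_force: [-1.3, 1.6, 11.4]
```

Contact is firm: 11 N with the tip at 106.2 mm, which is the closed height. I'm backing off straight up and then checking.

```bash
python3 -m inch '[0,0,-0.1,0,0,0, 0,0,-0.3,0,0,0, 0,0,-0.65,0,0,0, 0,0,-1,0,0,0, 0,0,-1,0,0,0]' >/dev/null
python3 -m inch '[0,0,-0.5,0,0,0, 0,0,-1,0,0,0, 0,0,-1,0,0,0, 0,0,-1,0,0,0]'
python3 - <<'E'
from h import *
import cv2
tipcase()
a=camera('side')[70:370,200:500,::-1];b=camera('wrist')[...,::-1]
cv2.imwrite('pics/b3.png',np.hstack([cv2.resize(a,(400,400)),cv2.resize(b,(400,400))]))
E
```

```text
time: 8.78
position: [0.4544, -0.2036, 0.2888]
tool_rot: [0.058, 0.998, -0.002, 0.003]
ft_force: [-0.4, 0.1, -1.1]
grip_width: 0.0008
grip_force: 0.0
t 8.7833 tip in case mm [-64.4  -3.  266.8] F [-0.4  0.1 -1.1] yaw err 0.0
```

View pics/b3.png

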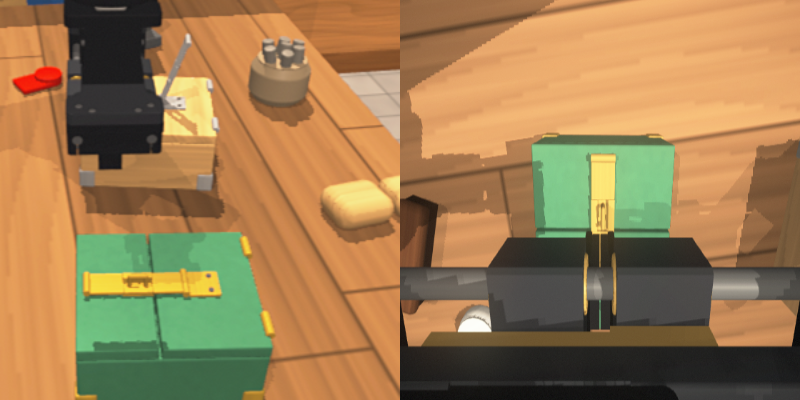

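The side crop shows the brass hasp flat, with the staple through its slot at (140,283). The steel hasp is still standing at (178,65), and the gripper is clear of everything.

```bash
python3 -c "
from rig import *
print(hand_in())"
```

```text
the job is handed in; nothing more can be done
None
```

The green case's brass hasp is swung over and lies flat, with the catch through its slot. The steel hasp on the pale case was left standing open, the gripper is clear of everything, and the job is handed in.

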